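# Secure a specimen cup on the shaker with its retaining bar

### The job

Stand the red-lidded specimen cup upright on the shaker, wholly on the round blue mat, and let go of it. Then lay the retaining bar with the green grip across the two slotted supports, over the cup, so that it lies level at the bottom of both slots with an end sticking out beyond each support. Keep the red-lidded cup upright throughout, set both things down rather than dropping them, and leave the yellow-lidded and white-lidded cups where they stand.

Things in the scene. Friction and masses are not known exactly. Their poses are not given: they have to be found in the camera images.
- shaker: Bench shaker, off, fixed to the bench: white housing 100 (x) x 196 (y) mm, grey deck 104 x 200 mm, its top 42 mm above the bench, control panel on the -x side. Origin: centre of the underside, on the bench; z up; y runs from one bar support to the other. The aluminium supports stand at y = -80 and +80 mm, x = 0, each 12 mm thick (y) and 40 mm wide (x), 142 mm clear between their feet.
- mat_center (a point): Centre of the top of the round blue mat on the shaker deck, midway between the supports: mat 66 mm across, top 44 mm above the bench. Axes as the shaker's.
- bar_seat (a point): Midway between the supports, straight above the mat's centre, level with the slot floors (110 mm above the bench); axes as the shaker's. Each support has a slot open upward and through along y: 20 mm wide, 16 mm straight, then flared by black lead-ins up to about 138 mm above the bench. The seated bar's origin lies here, either way round.
- bar: Loose aluminium retaining bar lying flat on the bench, about 160 g: 210 mm long (own y) x 14 mm wide (x) x 12 mm high (z), with an upright green grip in the middle of its top, 56 mm long (y), 12 mm thick (x), reaching from 12 to 58 mm above the bar's underside. Origin: centre of the underside. Same both ways round. Seated, it clears the cup's lid by about 6 mm.
- red_cup: Specimen cup with a red screw lid (fixed on), loose, upright: 49 mm across at the lid, 60 mm high; the lid is the top 15 mm, the body below it 42 mm across. Origin: centre of the underside, z up.
- yellow_cup: Same cup with a yellow lid, 49 x 60 mm; a bystander. Origin: centre of the underside.
- white_cup: Same cup with a white lid, 49 x 60 mm; a bystander. Origin: centre of the underside.
- carousel_axis (a point): Foot of the axis, on the bench top, of the fixed black pipette stand (about 160 mm across, 300 mm high); keep clear. Keep clear too of the tall solid partition beside the robot base: it begins at x = 15, y = 185 mm in the robot frame and runs to +y and -x. A shoulder or elbow that stands out to the left strikes it when the arm turns to the bench middle or folds far back.

How it is judged:
By the outcome, as a careful person would: the job done as asked, in the order asked, and still so for the second after the job is handed in, with the robot touching nothing.
It also fails if it takes over 58 s, if anything falls off the work surface, if the arm or the gripper's body presses on something with over 40 N, if the wrist force passes 120 N, or if a joint passes its speed limit or range.

### The arm

A 6-joint arm with a two-finger parallel gripper is mounted at the origin on a cart in front of the work surface, level with it; the furniture and walls round the work are solid. World frame = base frame: x ahead of the robot, y to its left, z up, the work surface at z = 0. Lengths are in m, angles in rad, forces in N, time in s.
With the tool pointing down it reaches from about 0.25 to 0.725 m from the base axis. Payload 9.7 kg.
Tool frame: the origin (TCP) lies at the very end of the fingers, on their centre line; the grasp point (between the pads) lies 19 mm behind it; z points along the fingers, y is the direction in which the jaws open and shut (so a half turn about z gives the same grasp; the last joint's range is limited). The gripper opens to 85 mm and grips with 20 to 120 N. Pads are 22 mm wide; open, the fingers measure 114 mm over their backs; the gripper's body (76 mm by 85 mm) begins 54 mm behind the grasp point. The pads swing forward as they close: fully open they stand 13 mm farther back than shut.
Start: joints at [-0.722, 0.087, 0.176, 1.66, 0, 1.571], TCP at [0.413, -0.363, 0.231] pointing down, gripper open.
Joint ranges: [-3.13, 3.13], [-0.85, 1.81], [-1.15, 1.24], [-2.2, 2.28], [-1.44, 1.52], [-3.14, 3.14]. Speed limits (rad/s): [2.22, 2.22, 2.57, 3.14, 3.14, 3.14].

### API

Orientations are given as a unit quaternion [x, y, z, w].
In Python, from station import * gives the robot as it stands.
- The arm moves only by the shell command python3 -m inch 'ROWS' [OPENING] [FORCE]. ROWS is a JSON object of lists of equal length, an entry for each row: "travel": the shift along the tool's x, y, z scaled (see below), a list of three; "angular": the turn, a rotation vector about the tool's x, y, z scaled (see below), a list of three. In form: {"travel": [[tx, ty, tz], ...], "angular": [[ax, ay, az], ...]}. A call has 1 to 20 rows; each row is the pose to reach, as a shift and turn from the pose commanded when the call began, along the tool's axes at that moment; what a row does not reach only later rows make up. The controller multiplies each number of a shift by 400 mm and each number of a turn by 45 degrees. A row lasts 1/8 s, in which the tool goes at most 62.5 mm and 10.7 degrees, less where a joint would pass 70% of its speed; a pose out of reach is approached as far as the arm can. A call with a number of a shift or a turn outside -1 to 1 is refused whole. A call with a gripper value outside its range is refused whole. OPENING is the gripper's target within -1 to 1 (fully open at 1, half-way at 0, shut at -1), set as the call begins (- or left out, the last holds). The fingers move at their own pace and stop on an object; FORCE is the grip in N (left out, the last holds). Time passes only in rows, so rows that repeat a pose let the fingers close. It gives the time, the measured TCP pose, the force and the opening at its end, in the units of the state.
- observe(): the state, without advancing time (a new reading comes with each control period).
- grab_frame(name): name is "scene" or "side" or "wrist"; returns the picture (480x640x3 uint8, red, green, blue); there is no depth.
- camera_params(name): a dict with "fovy" (degrees; the focal length in pixels is half the picture's height over the tangent of half this angle, whatever the lens; pixels are square), "cx", "cy" (the principal point, pixels), "extrinsics" (4x4, takes a point from camera to world coordinates). Camera axes: x right, y up, looking along -z (the intrinsics and any distortion apply to the point x, -y, -z); pixel columns grow to the right and rows downward; lengths in m; the calibration is good to about 2 mm. A picture is of the moment at which its call begins: read the wrist's pose just before it. camera_params takes no time and is no camera call; for the wrist camera it gives the pose at the moment of the call.
- close_job(): hands the job in, once; it reports no verdict.
The state is a dict: "t": time; "joints": joint angles; "joint_vel": joint speeds; "effort": joint torques, N m; "tool_pos": TCP position; "orientation": TCP orientation; "ft_force": force on the tool from outside, world axes, zero at the start; "ft_torque": the same for the moment, N m; "grip_width": finger opening in m.
Only numpy, scipy, OpenCV 4.12 (cv2) and the standard library are available. Lean on these libraries where they do the work, as an engineer would, in place of code of your own. Each camera call takes 0.05 s, during which the arm holds its last target.

## Working session

There is one attempt and no reset: what is moved stays moved. The work goes in short steps, Python scripts to look and compute and a shell command to move; the robot and the scene stay as the last step left them, time stands still between calls to the robot, and variables do not carry over. Pictures are saved under pics/ and viewed, and the job is handed in when it is done.

```bash
ls; mkdir -p pics
python3 - <<'E'
from station import *
import cv2
print(observe())
for n in ["scene","side","wrist"]:
    p=camera_params(n); print(n,p)
    cv2.imwrite(f"pics/{n}0.png",grab_frame(n)[:,:,::-1])
E
```

```text
pics
{'t': 0.0, 'joints': array([-7.21994591e-01,  8.74874730e-02,  1.75107512e-01,  1.65979097e+00,
       -1.78526017e-05,  1.57082074e+00]), 'joint_vel': array([-0.00117672,  0.00113267,  0.00020735, -0.00197843,  0.00141587,
        0.0001604 ]), 'effort': array([ 1.70715030e-03, -5.20390964e+01,  4.64804220e+01,  1.62497198e-02,
        1.45912304e-04,  2.66161612e-05]), 'tool_pos': array([ 0.41259093, -0.3633356 ,  0.23055434]), 'orientation': array([ 9.11290413e-01,  4.11763658e-01, -2.91155460e-04, -6.22648697e-04]), 'ft_force': array([-0.20195929, -0.16249091,  0.81309401]), 'ft_torque': array([-0.00025285,  0.00521203,  0.06179173]), 'grip_width': 0.08550245406220984}
scene {'fovy': 48.76977579457058, 'cx': 328.4798425859725, 'cy': 234.58251948094852, 'extrinsics': array([[-0.98480634,  0.13592146, -0.10808255,  0.4280752 ],
       [-0.17354205, -0.74774039,  0.64091144,  0.35014349],
       [ 0.00629593,  0.64993051,  0.75996756,  0.90082636],
       [ 0.        ,  0.        ,  0.        ,  1.        ]])}
side {'fovy': 53.34324344449879, 'cx': 319.53150385999857, 'cy': 241.8489305173123, 'extrinsics': array([[ 0.93359348, -0.28200778,  0.22107651,  0.71611885],
       [ 0.35786622,  0.70226439, -0.61543196, -0.91547491],
       [ 0.01830244,  0.65367908,  0.75655052,  0.79222961],
       [ 0.        ,  0.        ,  0.        ,  1.        ]])}
wrist {'fovy': 67.9993240452023, 'cx': 326.2803030000007, 'cy': 237.09400017892705, 'extrinsics': array([[ 7.49930064e-01,  6.34536251e-01,  1.86999051e-01,
         4.61191758e-01],
       [-6.61516417e-01,  7.19754018e-01,  2.10594832e-01,
        -3.09759134e-01],
       [-9.63262479e-04, -2.81634338e-01,  9.59521324e-01,
         3.73130503e-01],
       [ 0.00000000e+00,  0.00000000e+00,  0.00000000e+00,
         1.00000000e+00]])}
```

View pics/scene0.png

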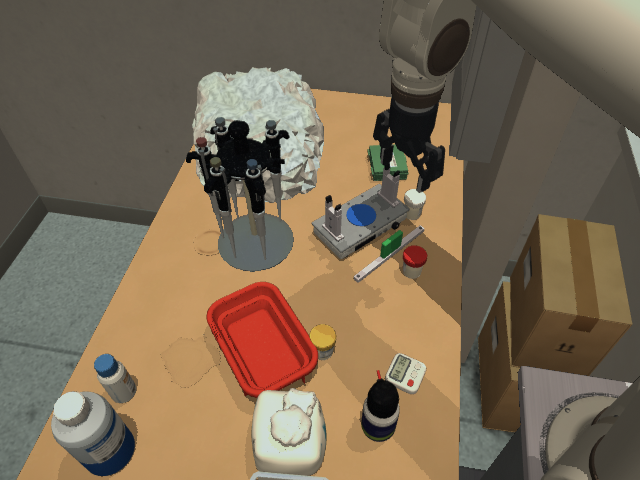

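View pics/side0.png

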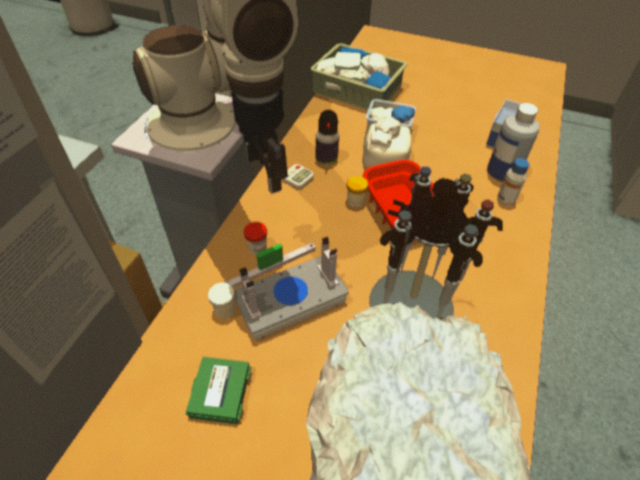

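View pics/wrist0.png

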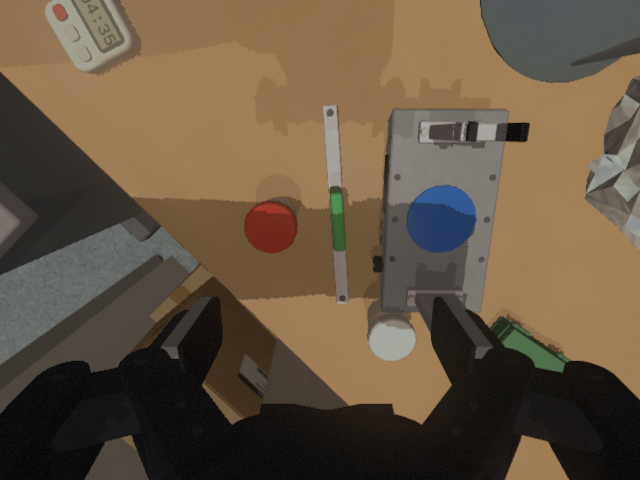

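The wrist view shows the red lid at (271,227), the bar with its green grip at (338,220), the mat at (441,218), the white lid at (392,340), and the supports at about (440,132) and (436,298). Red cup, bar and mat are also visible in the scene and side views.

```bash
cat > h.py <<'E'
import numpy as np, cv2
from station import *
from scipy.spatial.transform import Rotation as R
def ray(p,uv):
    f=240/np.tan(np.radians(p["fovy"])/2); E=np.array(p["extrinsics"])
    d=E[:3,:3]@np.array([(uv[0]-p["cx"])/f,-(uv[1]-p["cy"])/f,-1]); return E[:3,3],d/np.linalg.norm(d)
def onz(p,uv,z):
    o,d=ray(p,uv); return o+d*(z-o[2])/d[2]
def proj(p,X):
    f=240/np.tan(np.radians(p["fovy"])/2); E=np.array(p["extrinsics"]); c=E[:3,:3].T@(np.array(X)-E[:3,3])
    return np.array([p["cx"]+f*c[0]/-c[2], p["cy"]-f*c[1]/-c[2]])
def tri(rs):
    A=np.zeros((3,3));b=np.zeros(3)
    for o,d in rs:
        P=np.eye(3)-np.outer(d,d);A+=P;b+=P@o
    X=np.linalg.solve(A,b); return X,[np.linalg.norm((np.eye(3)-np.outer(d,d))@(X-o))*1000 for o,d in rs]
def mask(im,c):
    h=cv2.cvtColor(im,cv2.COLOR_RGB2HSV)
    r={"red":[((0,150,60),(6,255,255)),((172,150,60),(180,255,255))],"green":[((50,120,40),(80,255,255))],"blue":[((105,150,60),(125,255,255))]}[c]
    m=np.zeros(h.shape[:2],np.uint8)
    for a,b in r: m|=cv2.inRange(h,a,b)
    return m
def blobs(m,amin=40):
    n,l,s,c=cv2.connectedComponentsWithStats(m)
    return [(c[i].round(1).tolist(),s[i].tolist()) for i in range(1,n) if s[i][4]>=amin]
E
python3 - <<'E'
from h import *
for n in ["scene","side","wrist"]:
    im=cv2.imread(f"pics/{n}0.png")[:,:,::-1].copy()
    for c in ["red","green","blue"]: print(n,c,blobs(mask(im,c)))
im=cv2.imread("pics/wrist0.png"); cv2.imwrite("pics/wc.png",cv2.resize(im[90:370,230:550],None,fx=2.5,fy=2.1))
im=cv2.imread("pics/scene0.png"); cv2.imwrite("pics/sc.png",cv2.resize(im[160:300,300:450],None,fx=4,fy=4))
im=cv2.imread("pics/side0.png"); cv2.imwrite("pics/sic.png",cv2.resize(im[210:350,190:360],None,fx=4,fy=4))
E
```

```text
scene red [([414.5, 256.1], [403, 246, 24, 22, 427]), ([261.5, 338.4], [207, 282, 111, 116, 8332])]
scene green [([391.0, 243.8], [381, 230, 22, 28, 325])]
scene blue [([360.9, 214.7], [347, 204, 29, 22, 500])]
side red [([391.6, 185.6], [364, 159, 57, 70, 2143]), ([431.4, 189.5], [429, 183, 5, 14, 45]), ([254.8, 231.7], [244, 223, 22, 19, 327])]
side green [([268.7, 256.2], [257, 245, 24, 24, 334]), ([218.5, 392.2], [187, 358, 62, 65, 1968])]
side blue [([290.5, 290.4], [275, 278, 32, 26, 666])]
wrist red [([270.1, 226.9], [245, 202, 52, 51, 2069])]
wrist green []
wrist blue [([444.7, 217.1], [413, 186, 62, 66, 3024])]
```

View pics/wc.png

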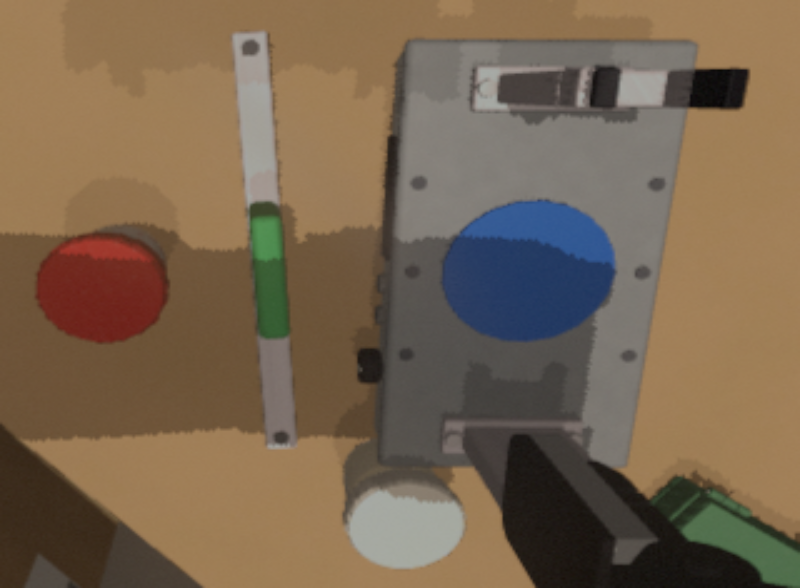

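View pics/sc.png

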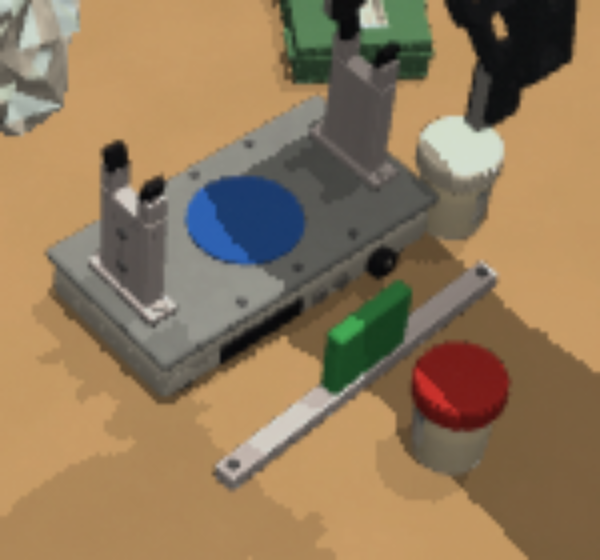

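View pics/sic.png

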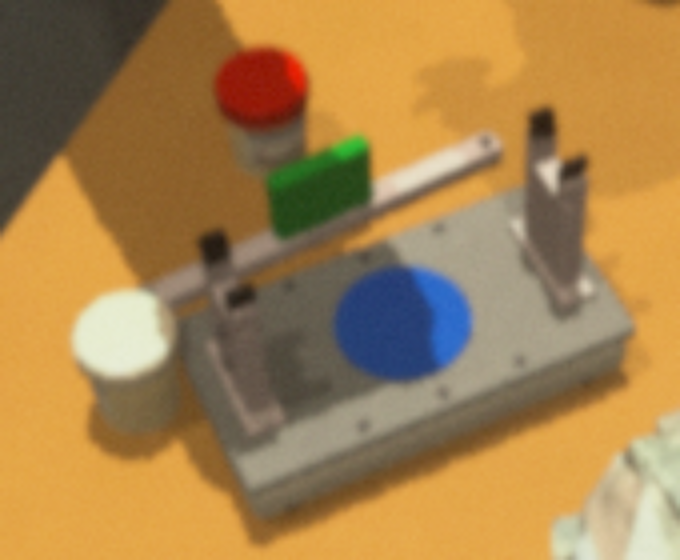

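```bash
cat >> h.py <<'E'
def mask(im,c):
    h=cv2.cvtColor(im,cv2.COLOR_RGB2HSV)
    r={"red":[((0,150,40),(7,255,255)),((170,150,40),(180,255,255))],"green":[((45,110,30),(80,255,255))],"blue":[((100,130,40),(128,255,255))]}[c]
    m=np.zeros(h.shape[:2],np.uint8)
    for a,b in r: m|=cv2.inRange(h,a,b)
    return m
E
python3 - <<'E'
from h import *
P={'wrist':{'fovy': 67.9993240452023, 'cx': 326.2803030000007, 'cy': 237.09400017892705, 'extrinsics': np.array([[ 7.49930064e-01,  6.34536251e-01,  1.86999051e-01,4.61191758e-01],[-6.61516417e-01,  7.19754018e-01,  2.10594832e-01,-3.09759134e-01],[-9.63262479e-04, -2.81634338e-01,  9.59521324e-01,3.73130503e-01],[0,0,0,1]])},'scene':camera_params('scene'),'side':camera_params('side')}
for n in P:
    im=cv2.imread(f"pics/{n}0.png")[:,:,::-1].copy()
    for c in ["red","green","blue"]: print(n,c,blobs(mask(im,c)))
def T(name,d):
    X,e=tri([ray(P[k],v) for k,v in d.items()]); print(name,(X*1000).round(1),np.round(e,1))
W='wrist';S='scene';I='side'
T('hole1',{W:(330,112.4),S:(358,276),I:(312.5,245.5)})
T('hole2',{W:(342.4,298.1),S:(420.5,228)})
for n,w,s,i in [('c1',(392.8,110),(341,251),(320,257.5)),('c2',(508,110.5),(312.5,223.3),(348,292)),('c3',(381.6,310.5),(409.5,208.8),(236,292.5)),('c4',(480.8,311.4),(379.5,184.5),(251,328))]:
    T(n,{W:w,S:s,I:i})
T('redtop',{W:(270.5,227),S:(300+460/4,160+380/4),I:(190+261/4,210+82/4)})
T('mat',{W:(230+529/2.5,90+270/2.1),S:(360.9+.5,214.7),I:(290.5,290.4)})
T('white',{W:(230+406/2.5,90+525/2.1),S:(415,196.5),I:(190+125/4,210+333/4)})
for n,uv in [('redtop',(270.5,227)),('white',(230+406/2.5,340))]: print(n,onz(P[W],uv,.06))
print(onz(P[W],(230+529/2.5,90+270/2.1),.044),onz(P[W],(330,112.4),.012),onz(P[W],(342.4,298.1),.012))
E
```

```text
wrist red [([270.3, 226.7], [245, 202, 52, 51, 2106])]
wrist green [([337.5, 222.7], [330, 192, 16, 59, 598])]
wrist blue [([441.1, 218.4], [408, 186, 68, 66, 3509])]
scene red [([414.5, 256.1], [403, 245, 24, 23, 428]), ([261.5, 338.4], [207, 282, 111, 116, 8362])]
scene green [([391.1, 243.6], [381, 230, 22, 28, 332])]
scene blue [([360.9, 214.6], [347, 204, 29, 22, 509]), ([105.5, 365.5], [94, 355, 24, 22, 374]), ([110.3, 428.0], [103, 410, 12, 31, 73]), ([114.5, 458.2], [81, 426, 53, 50, 818])]
side red [([391.5, 186.1], [364, 159, 57, 71, 2245]), ([431.5, 189.8], [429, 183, 6, 15, 53]), ([487.1, 204.4], [483, 201, 9, 8, 40]), ([254.9, 231.9], [244, 223, 23, 20, 350])]
side green [([269.3, 256.3], [257, 244, 25, 25, 393]), ([218.8, 391.9], [187, 358, 63, 65, 2166])]
side blue [([352.5, 50.6], [341, 48, 24, 8, 68]), ([377.5, 79.5], [367, 72, 23, 15, 217]), ([402.2, 112.0], [394, 107, 18, 11, 145]), ([521.3, 162.9], [516, 159, 12, 9, 76]), ([290.2, 290.3], [274, 277, 33, 27, 698])]
hole1 [ 476.3 -297.7   13.5] [0.5 1.6 2.1]
hole2 [ 356.4 -454.5   12. ] [1.1 1.1]
c1 [ 515.5 -337.2   37.5] [4.  1.8 5. ]
c2 [ 592.  -401.5   40.4] [1.5 1.6 0.3]
c3 [ 388.6 -481.    39.3] [1.9 3.6 5.3]
c4 [ 460.4 -543.5   46.8] [3.1 1.6 2.7]
redtop [ 366.7 -338.3   57.4] [1.  1.2 0.2]
mat [ 489.9 -441.2   44.4] [1.5 1.4 0.3]
white [ 377.9 -503.9   59. ] [0.6 0.9 0.3]
redtop [ 0.36843286 -0.33775023  0.06      ]
white [ 0.37877497 -0.50288925  0.06      ]
[ 0.49127877 -0.44064282  0.044     ] [ 0.47593719 -0.29790998  0.012     ] [ 0.35743603 -0.45399566  0.012     ]
```

Positions are consistent to about 2 mm: red cup (368, -338), bar middle (416, -376) at 53°, mat (490, -441), shaker y at about 49°. The tool's x already points along 48.6°. I'll move over the cup with the jaws part closed.

```bash
python3 -m inch '{"travel":[[-0.008,-0.04,0.05],[-0.02,-0.1,0.13],[-0.026,-0.1255,0.21],[-0.026,-0.1255,0.27],[-0.026,-0.1255,0.29],[-0.026,-0.1255,0.29]],"angular":[[0,0,0],[0,0,0],[0,0,0],[0,0,0],[0,0,0],[0,0,0]]}' 0.53 40
python3 - <<'E'
from h import *
p=camera_params('wrist'); im=grab_frame('wrist'); cv2.imwrite('pics/w1.png',im[:,:,::-1])
o=observe(); print(o['tool_pos'],R.from_quat(o['orientation']).as_matrix().round(4).tolist(),o['grip_width'],o['t'])
print(p['extrinsics'].tolist())
for c in ['red','green','blue']: print(c,blobs(mask(im,c)))
E
```

```text
t: 0.9
tool_pos: [0.3682, -0.3381, 0.1153]
orientation: [0.911, 0.412, -0.0, -0.0]
ft_force: [-0.1, 0.1, 0.6]
grip_width: 0.0652
[ 0.36848514 -0.3383319   0.11597232] [[0.6608, 0.7505, 0.0004], [0.7505, -0.6608, -0.0004], [-0.0, 0.0006, -1.0]] 0.06538051381903127 0.95
[[0.7499568981897566, 0.6346585808070355, 0.1864755658674863, 0.4167083094545799], [-0.6614866468986705, 0.7196507863349868, 0.21104066362241622, -0.2844128346253955], [-0.00025851954162046324, -0.28162249827639063, 0.9595252480431204, 0.257794534385605], [0.0, 0.0, 0.0, 1.0]]
red [([323.2, 257.8], [283, 218, 81, 80, 4967])]
green [([423.5, 248.5], [404, 196, 33, 98, 2065])]
blue [([577.5, 244.1], [525, 195, 106, 99, 8017])]
```

View pics/w1.png

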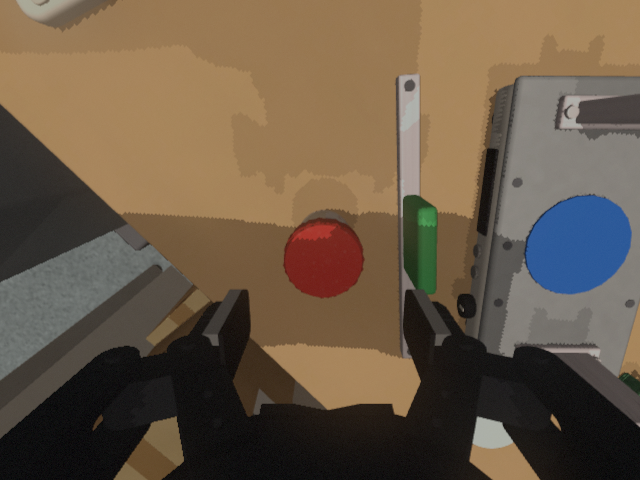

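The lid is at (323,257) between the pads, the bar holes are at (409,85) and (409,352), and the grip is clear of the right finger.

Run:
```python
from h import *
p=camera_params('wrist')
for n,uv,z in [('red',(323.4,257.3),.06),('h1',(409,85),.012),('h2',(409,352),.012),('mat',(578,244.3),.044),('TCP',(0,0),0)]:
    print(n,onz(p,uv,z).round(4))
```

```text
red [ 0.369  -0.3366  0.06  ]
h1 [ 0.4762 -0.2978  0.012 ]
h2 [ 0.3555 -0.4542  0.012 ]
mat [ 0.4916 -0.4407  0.044 ]
TCP [ 0.3155 -0.0877  0.    ]
```

```bash
python3 -m inch '{"travel":[[0.002,0,0.06],[0.002,0,0.13],[0.002,0,0.18],[0.002,0,0.205],[0.002,0,0.2115],[0.002,0,0.2115]],"angular":[[0,0,0],[0,0,0],[0,0,0],[0,0,0],[0,0,0],[0,0,0]]}'
python3 -m inch '{"travel":[[0,0,0],[0,0,0],[0,0,0],[0,0,0],[0,0,0]],"angular":[[0,0,0],[0,0,0],[0,0,0],[0,0,0],[0,0,0]]}' -1 40
python3 - <<'E'
from h import *
im=grab_frame('wrist'); cv2.imwrite('pics/w2.png',im[:,:,::-1])
im=grab_frame('side'); cv2.imwrite('pics/s2.png',cv2.resize(im[150:310,170:340],None,fx=3.5,fy=3.5)[:,:,::-1])
E
```

```text
t: 1.7
tool_pos: [0.3691, -0.3378, 0.0315]
orientation: [0.911, 0.412, 0.0, 0.0]
ft_force: [0.8, -0.6, 0.5]
grip_width: 0.0655
t: 2.33
tool_pos: [0.3691, -0.3378, 0.0319]
orientation: [0.911, 0.412, 0.0, 0.001]
ft_force: [-1.5, 1.1, 5.5]
grip_width: 0.0469
```

View pics/w2.png

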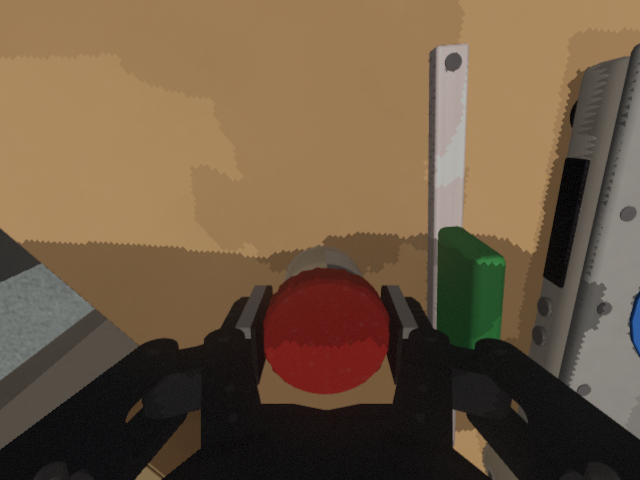

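View pics/s2.png

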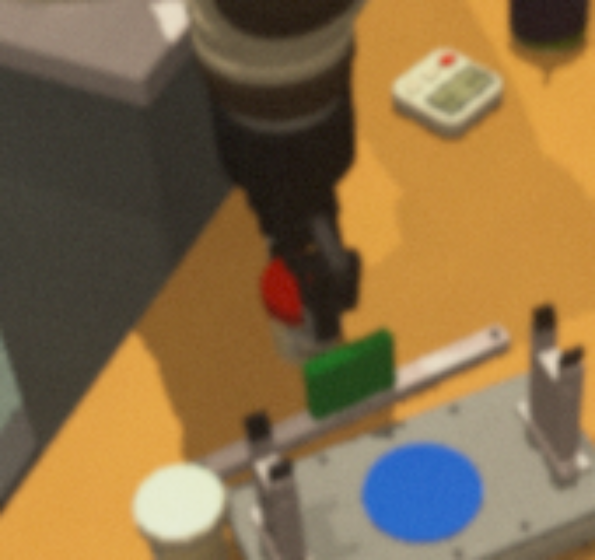

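The cup is held at 46.9 mm with the lid between the pads (325,330). Next I lift it and carry it over the mat.

```bash
python3 -m inch '{"travel":[[0,0,-0.03],[0,0,-0.09],[0,0,-0.16],[0,0,-0.22],[0.001,0.04,-0.25],[0.002,0.1,-0.25],[0.003,0.18,-0.25],[0.005,0.26,-0.25],[0.006,0.33,-0.25],[0.007,0.38,-0.25],[0.007,0.398,-0.25],[0.007,0.398,-0.25]],"angular":[[0,0,0],[0,0,0],[0,0,0],[0,0,0],[0,0,0],[0,0,0],[0,0,0],[0,0,0],[0,0,0],[0,0,0],[0,0,0],[0,0,0]]}'
python3 - <<'E'
from h import *
p=camera_params('wrist'); np.save('p3.npy',p,allow_pickle=True)
im=grab_frame('wrist'); cv2.imwrite('pics/w3.png',im[:,:,::-1])
im=grab_frame('side'); cv2.imwrite('pics/s3.png',cv2.resize(im[150:350,150:380],None,fx=3,fy=3)[:,:,::-1])
im=grab_frame('scene'); cv2.imwrite('pics/c3.png',cv2.resize(im[120:300,280:450],None,fx=3.3,fy=3.3)[:,:,::-1])
E
```

```text
t: 3.92
tool_pos: [0.49, -0.4406, 0.1308]
orientation: [0.911, 0.412, -0.0, -0.0]
ft_force: [0.1, 1.1, -1.3]
grip_width: 0.0466
```

View pics/w3.png

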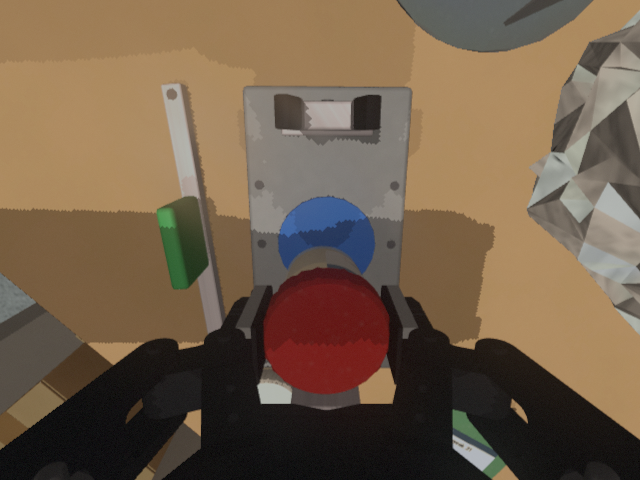

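View pics/s3.png

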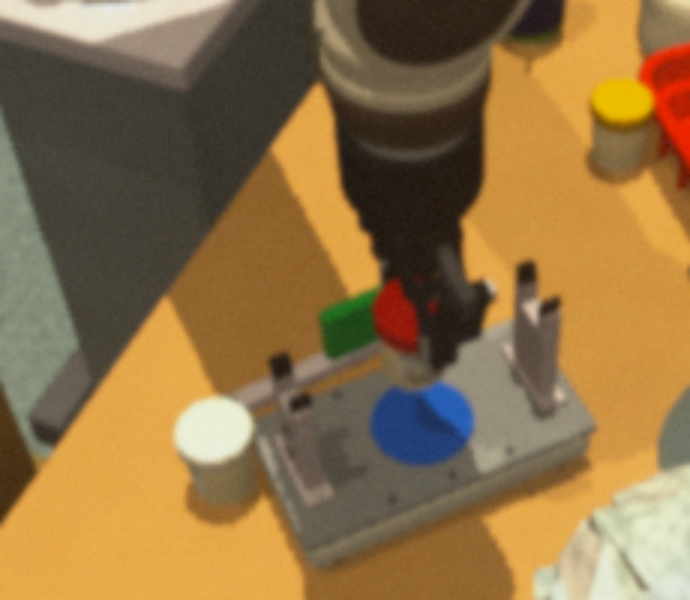

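View pics/c3.png

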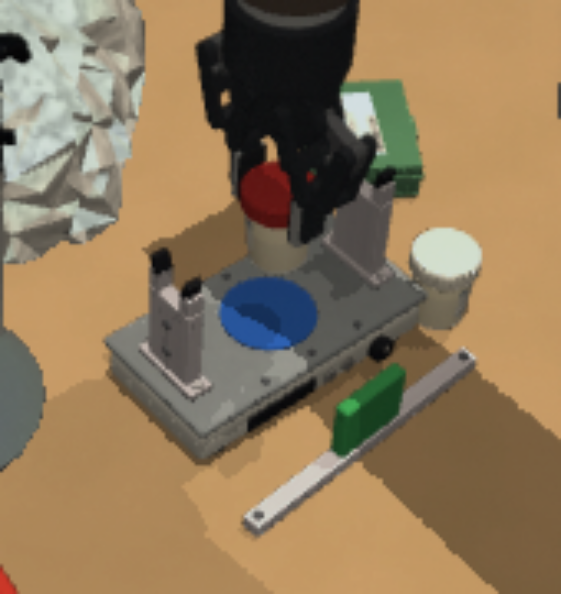

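Run:
```python
from h import *
p=np.load('p3.npy',allow_pickle=True).item(); E=p['extrinsics']
o=observe(); t=o['tool_pos']; M=R.from_quat(o['orientation']).as_matrix()
mat=np.array([.4905,-.4408,.044])
def loc(uv,z):
    X=onz(p,uv,z); return X.round(4),((X-t)@M*1000).round(1)
for n,uv,z in [('cTL',(245.5,88),.042),('cTR',(411.5,88),.042),('footL',(282,130),.045),('footR',(373,131),.045),('slot mid',(328.3,97),.138),('mat',(326.5,242),.044),('lid',(326,330),t[2]+.03),('L-edge',(253,240),.042),('R-edge',(403,240),.042),('h1',(172,94),.012)]:
    print(n,*loc(uv,z))
im=cv2.imread('pics/w3.png'); cv2.imwrite('pics/w3c.png',cv2.resize(im[70:290,230:430],None,fx=3,fy=2.7))
```

```text
cTL [ 0.519  -0.3353  0.042 ] [ 98.2 -47.4  89.1]
cTR [ 0.5941 -0.4015  0.042 ] [98.1 52.8 89.1]
footL [ 0.5191 -0.3677  0.045 ] [ 73.9 -25.9  86.1]
footR [ 0.5607 -0.4052  0.045 ] [73.3 30.1 86.1]
slot mid [ 0.547  -0.3782  0.138 ] [84.5  2.1 -6.9]
mat [ 0.4918 -0.44    0.044 ] [ 1.6  1.4 87.1]
lid [ 0.4938 -0.4374  0.1611] [  4.9   1.2 -30. ]
L-edge [ 0.4549 -0.4064  0.042 ] [  2.4 -48.5  89.1]
R-edge [ 0.5313 -0.4738  0.042 ] [ 2.3 53.4 89.1]
h1 [ 0.4761 -0.298   0.012 ] [  97.8 -104.3  119.1]
```

View pics/w3c.png

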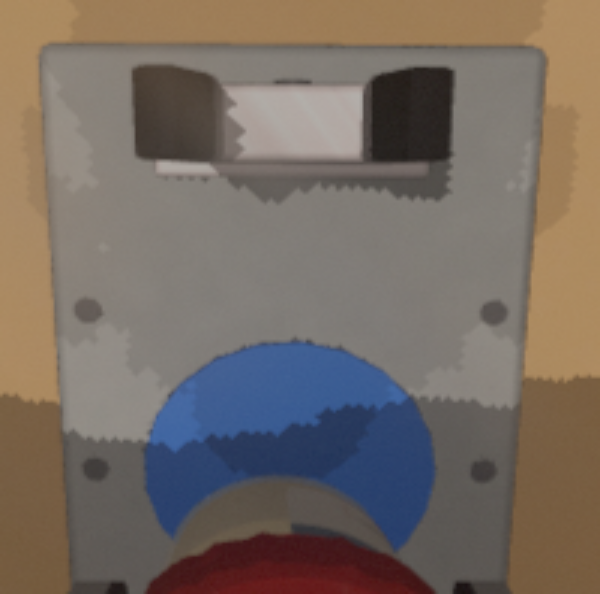

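```bash
python3 -m inch '{"travel":[[-0.004,0.002,0.025],[-0.0075,0.002,0.07],[-0.0075,0.002,0.105],[-0.0075,0.002,0.122],[-0.0075,0.002,0.129],[-0.0075,0.002,0.131],[-0.0075,0.002,0.131]],"angular":[[0,0,0],[0,0,0],[0,0,0],[0,0,0],[0,0,0],[0,0,0],[0,0,0]]}'
python3 -m inch '{"travel":[[0,0,0.002],[0,0,0.004],[0,0,0.004]],"angular":[[0,0,0],[0,0,0],[0,0,0]]}'
```

```text
t: 4.95
tool_pos: [0.4889, -0.4435, 0.0788]
orientation: [0.911, 0.412, 0.0, 0.0]
ft_force: [-0.1, -0.0, -0.5]
grip_width: 0.0465
t: 5.32
tool_pos: [0.4887, -0.4434, 0.0767]
orientation: [0.911, 0.412, 0.0, 0.0]
ft_force: [-0.5, -0.3, -0.5]
grip_width: 0.0469
```

```bash
python3 -m inch '{"travel":[[0,0,0.002],[0,0,0.003],[0,0,0.003]],"angular":[[0,0,0],[0,0,0],[0,0,0]]}'
python3 - <<'E'
from h import *
im=grab_frame('side'); cv2.imwrite('pics/s4.png',cv2.resize(im[180:350,180:360],None,fx=3.5,fy=3.5)[:,:,::-1])
E
```

```text
t: 5.7
tool_pos: [0.4887, -0.4435, 0.076]
orientation: [0.911, 0.412, 0.0, 0.0]
ft_force: [-1.2, 1.0, 4.5]
grip_width: 0.0464
```

View pics/s4.png

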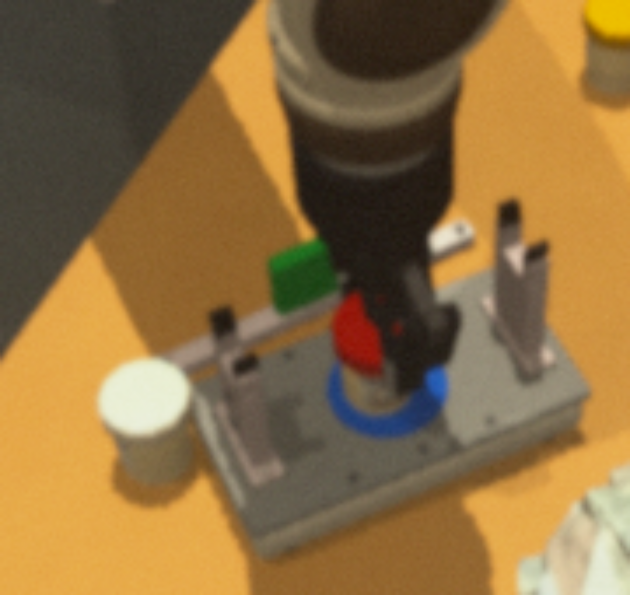

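Contact shows as 4.5 N, and the cup stands inside the blue ring (about 385,395 in the crop). Releasing and backing straight up, then over to the bar.

```bash
python3 -m inch '{"travel":[[0,0,0],[0,0,0],[0,0,0],[0,0,-0.01],[0,0,-0.04],[0,0,-0.1],[0,0,-0.18],[0,0,-0.24],[0,0,-0.27],[0,0,-0.27]],"angular":[[0,0,0],[0,0,0],[0,0,0],[0,0,0],[0,0,0],[0,0,0],[0,0,0],[0,0,0],[0,0,0],[0,0,0]]}' 0.53 40
python3 - <<'E'
from h import *
p=camera_params('wrist'); np.save('p5.npy',p,allow_pickle=True)
o=observe();print(o['tool_pos'])
im=grab_frame('wrist'); cv2.imwrite('pics/w5.png',im[:,:,::-1])
im=grab_frame('scene'); cv2.imwrite('pics/c5.png',cv2.resize(im[160:300,300:450],None,fx=4,fy=4)[:,:,::-1])
E
```

```text
t: 7.0
tool_pos: [0.489, -0.4437, 0.1844]
orientation: [0.911, 0.412, 0.0, 0.001]
ft_force: [-0.3, 0.1, -0.2]
grip_width: 0.0651
[ 0.48896894 -0.44367881  0.18440292]
```

View pics/w5.png

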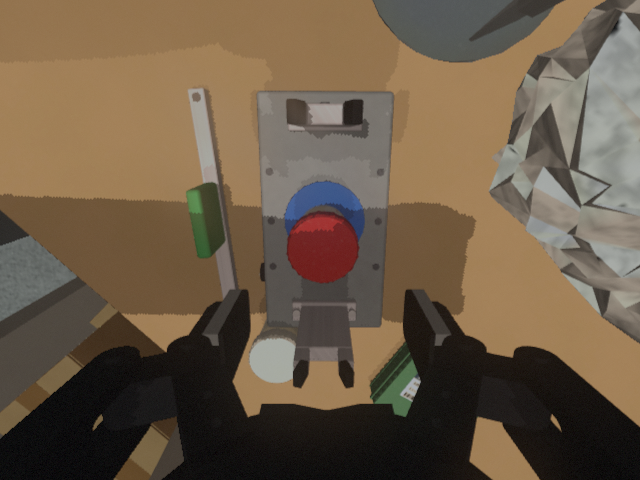

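View pics/c5.png

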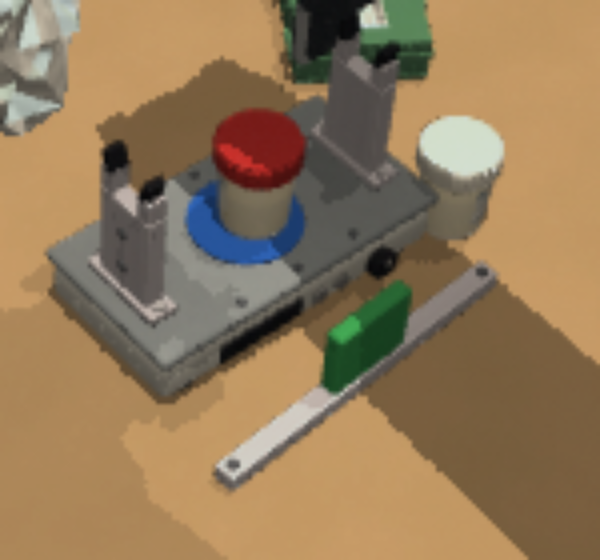

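The red cup stands upright on the mat with a blue rim all round. Both supports and all four lead-ins are visible. I'll zoom in to measure the slots.

Run:
```python
import cv2
im=cv2.imread('pics/w5.png')
a=cv2.resize(im[85:145,255:400],None,fx=5,fy=5,interpolation=cv2.INTER_CUBIC);b=cv2.resize(im[295:400,255:400],None,fx=5,fy=3,interpolation=cv2.INTER_CUBIC)
import numpy as np; cv2.imwrite('pics/w5c.png',np.vstack([a[:280],b]))
```

```text
(no output)
```

View pics/w5c.png

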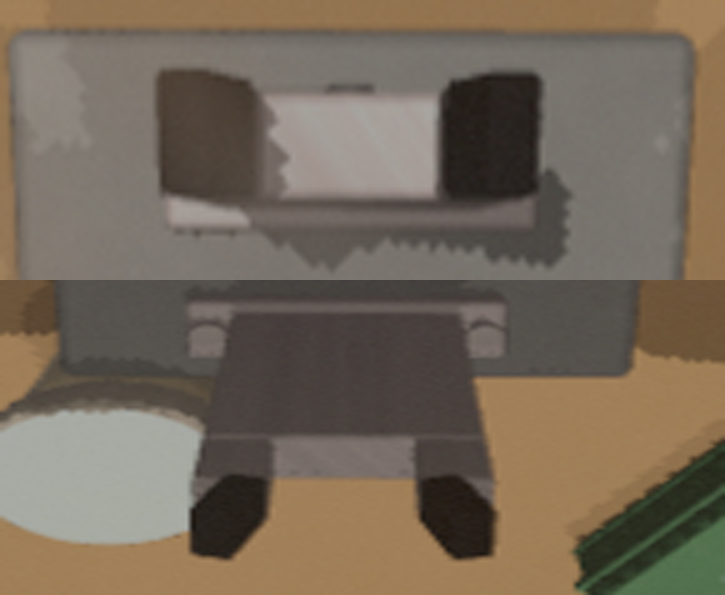

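Run:
```python
from h import *
p=np.load('p5.npy',allow_pickle=True).item(); o=observe(); t=o['tool_pos']; M=R.from_quat(o['orientation']).as_matrix()
f=onz(p,(325.2,114.3),.11); n=onz(p,(324.0,354.2),.11)
c=(f+n)/2; d=f-n
print('far',f,'near',n,'mid',c,'len',np.linalg.norm(d),'yaw',np.degrees(np.arctan2(d[1],d[0])))
f2=onz(p,(324.7,110),.138); n2=onz(p,(323.4,380),.138); d2=f2-n2
print('tips',(f2+n2)/2,np.degrees(np.arctan2(d2[1],d2[0])))
print('mid in tool',((c-t)@M*1000).round(1),'toolx yaw',np.degrees(np.arctan2(M[1,0],M[0,0])))
p3=np.load('p3.npy',allow_pickle=True).item()
# slot floor two-view height: far lip, w3 (230+ (223+363)/2/3, 70+ (87+160)/2/2.7)
print('tri far floor',tri([ray(p3,(230+293/3,70+123.5/2.7)),ray(p,(325.2,114.3))]))
im=cv2.imread('pics/w5.png')[:,:,::-1].copy()
print(blobs(mask(im,'red')),blobs(mask(im,'green')),blobs(mask(im,'blue')), onz(p,(322.7,247),.104))
h1=onz(p,(197,97.5),.012);print('h1',h1)
```

```text
far [ 0.54380545 -0.38204129  0.11      ] near [ 0.43747304 -0.50110316  0.11      ] mid [ 0.49063924 -0.44157222  0.11      ] len 0.15963180240651034 yaw 48.2324268080457
tips [ 0.49091253 -0.44090675  0.138     ] 48.22015080906161
mid in tool [ 2.7  0.6 72.5] toolx yaw 48.63065912445008
tri far floor (array([ 0.54416669, -0.38151477,  0.09475296]), [np.float64(0.10038162591642152), np.float64(0.10038162591658945)])
[([322.2, 247.7], [287, 214, 72, 69, 3866])] [([201.0, 241.6], [192, 221, 19, 37, 388])] [([326.9, 202.3], [285, 182, 79, 56, 1601])] [ 0.48802512 -0.44267257  0.104     ]
h1 [ 0.47599321 -0.29859494  0.012     ]
```

```bash
python3 -m inch '{"travel":[[0.001,-0.04,0],[0.003,-0.11,0],[0.005,-0.18,0],[0.006,-0.235,0.03],[0.006,-0.248,0.09],[0.006,-0.248,0.15],[0.006,-0.248,0.19],[0.006,-0.248,0.2],[0.006,-0.248,0.2]],"angular":[[0,0,-0.01],[0,0,-0.04],[0,0,-0.07],[0,0,-0.085],[0,0,-0.085],[0,0,-0.085],[0,0,-0.085],[0,0,-0.085],[0,0,-0.085]]}' -0.06 40
python3 - <<'E'
from h import *
p=camera_params('wrist'); o=observe(); t=o['tool_pos']; M=R.from_quat(o['orientation']).as_matrix()
print(t, 'yaw',np.degrees(np.arctan2(M[1,0],M[0,0])))
im=grab_frame('wrist'); cv2.imwrite('pics/w6.png',im[:,:,::-1]); np.save('p6.npy',p,allow_pickle=True)
print(blobs(mask(im,'green')))
E
```

```text
t: 8.22
tool_pos: [0.4159, -0.3761, 0.1036]
orientation: [0.897, 0.442, -0.0, -0.0]
ft_force: [0.6, -0.2, 0.0]
grip_width: 0.0402
[ 0.41590046 -0.37610681  0.10358882] yaw 52.457700537285774
[([324.7, 261.8], [315, 216, 20, 91, 1705])]
```

View pics/w6.png

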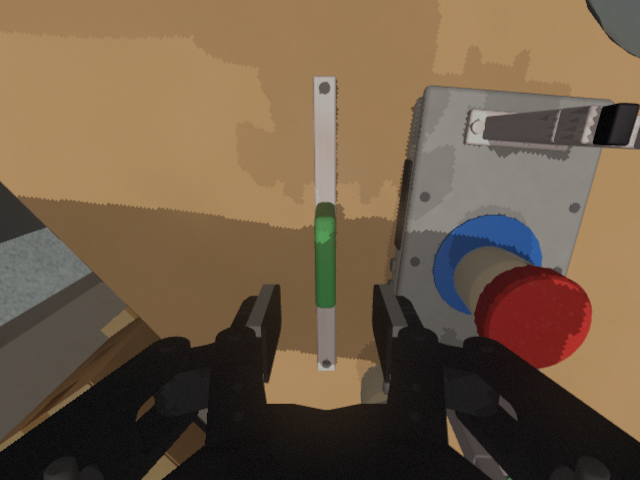

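The bar lies straight up the picture, with holes at (324.5,87) and (326,364) and the grip midway between the pads. Computing the residual error:

Run:
```python
from h import *
p=np.load('p6.npy',allow_pickle=True).item(); o=observe(); t=o['tool_pos']; M=R.from_quat(o['orientation']).as_matrix()
a=onz(p,(324.5,88),.012);b=onz(p,(326.3,363.5),.012);c=(a+b)/2;d=a-b
print(c,np.linalg.norm(d),np.degrees(np.arctan2(d[1],d[0])),((c-t)@M*1000).round(1))
for uv in [(325,215),(325,306)]: print('grip top ends',((onz(p,uv,.058)-t)@M*1000).round(1))
```

```text
[ 0.4165379  -0.37587048  0.012     ] 0.19569165459758764 52.73191455890082 [ 0.6  0.  92.1]
grip top ends [29.5 -0.1 46.1]
grip top ends [-24.9  -0.2  46.1]
```

```bash
python3 -m inch '{"travel":[[0.002,0,0.05],[0.002,0,0.11],[0.002,0,0.165],[0.002,0,0.19],[0.002,0,0.197],[0.002,0,0.197]],"angular":[[0,0,0],[0,0,0],[0,0,0],[0,0,0],[0,0,0],[0,0,0]]}'
python3 -m inch '{"travel":[[0,0,0],[0,0,0],[0,0,0],[0,0,0],[0,0,0],[0,0,0]],"angular":[[0,0,0],[0,0,0],[0,0,0],[0,0,0],[0,0,0],[0,0,0]]}' -1 80
```

```text
t: 9.02
tool_pos: [0.4167, -0.3757, 0.0255]
orientation: [0.897, 0.442, 0.0, 0.0]
ft_force: [0.8, -0.1, 0.3]
grip_width: 0.0401
t: 9.78
tool_pos: [0.4167, -0.3757, 0.0254]
orientation: [0.897, 0.442, 0.0, 0.001]
ft_force: [-0.8, 0.0, 5.8]
grip_width: 0.0108
```

```bash
python3 -m inch '{"travel":[[0,0,-0.03],[0,0,-0.09],[0,0,-0.17],[0,0,-0.26],[0,0,-0.34],[0,0,-0.39],[0,0.02,-0.4],[-0.004,0.07,-0.4],[-0.009,0.13,-0.4],[-0.014,0.19,-0.4],[-0.017,0.235,-0.4],[-0.018,0.2465,-0.4],[-0.018,0.2465,-0.4],[-0.018,0.2465,-0.4]],"angular":[[0,0,0],[0,0,0],[0,0,0],[0,0,0],[0,0,0],[0,0,0],[0,0,0],[0,0,0.02],[0,0,0.04],[0,0,0.065],[0,0,0.085],[0,0,0.093],[0,0,0.093],[0,0,0.093]]}'
python3 - <<'E'
from h import *
p=camera_params('wrist'); o=observe(); t=o['tool_pos']; M=R.from_quat(o['orientation']).as_matrix()
print(t, 'yaw',np.degrees(np.arctan2(M[1,0],M[0,0])))
im=grab_frame('wrist'); cv2.imwrite('pics/w7.png',im[:,:,::-1]); np.save('p7.npy',p,allow_pickle=True)
im=grab_frame('scene'); cv2.imwrite('pics/c7.png',cv2.resize(im[130:300,280:450],None,fx=3.5,fy=3.5)[:,:,::-1])
im=grab_frame('side'); cv2.imwrite('pics/s7.png',cv2.resize(im[150:350,170:380],None,fx=3,fy=3)[:,:,::-1])
E
```

```text
t: 11.52
tool_pos: [0.4897, -0.4408, 0.1847]
orientation: [0.913, 0.409, -0.0, -0.0]
ft_force: [0.0, 0.2, -1.6]
grip_width: 0.0108
[ 0.48973741 -0.44083648  0.18469403] yaw 48.28513870638638
```

View pics/w7.png

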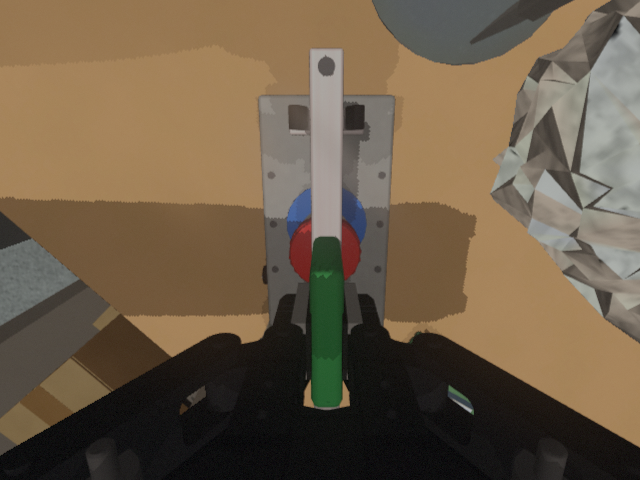

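View pics/c7.png

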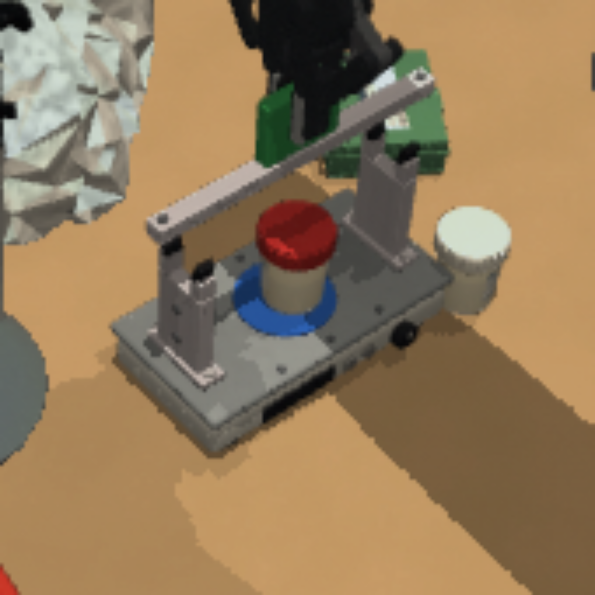

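View pics/s7.png

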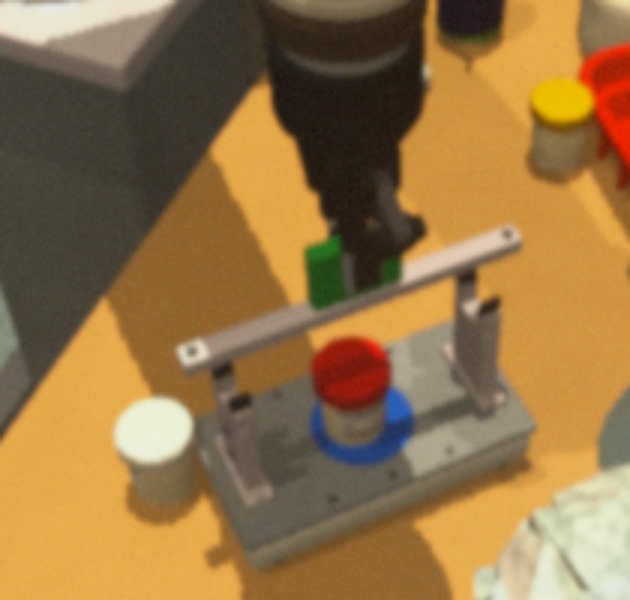

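Run:
```python
from h import *
p=np.load('p7.npy',allow_pickle=True).item(); o=observe(); t=o['tool_pos']; M=R.from_quat(o['orientation']).as_matrix()
S=camera_params('scene');I=camera_params('side')
h1=onz(p,(326.6,66),.171); print('h1 wrist',h1,((h1-t)@M*1000).round(1))
A,e=tri([ray(S,(326.6,192.3)),ray(I,(339.3,229.7)),ray(p,(326.6,66))]);B,e2=tri([ray(S,(400.3,152.6)),ray(I,(234.3,267))])
print(A,e,B,e2); d=A-B; print('mid',(A+B)/2,'tilt',np.degrees(np.arcsin(d[2]/np.linalg.norm(d))),np.degrees(np.arctan2(d[1],d[0])),np.linalg.norm(d))
print('bar front centreline at support',[((onz(p,(u,240),.171)-t)@M*1000).round(1) for u in (312,342)])
f2=onz(p,(326.6,113),.138);print('far tips',f2,((f2-t)@M*1000).round(1))
s=np.array([.4906,-.4414,.11]); print('seat in tool',((s-t)@M*1000).round(1))
im=cv2.imread('pics/w7.png'); cv2.imwrite('pics/w7c.png',cv2.resize(im[40:260,250:400],None,fx=4,fy=2.7))
```

```text
h1 wrist [ 0.55570555 -0.36842271  0.171     ] [98.   0.9 14.1]
[ 0.55547143 -0.36979373  0.17120436] [np.float64(1.6594808253531794), np.float64(1.4621143865122488), np.float64(1.3500243729243262)] [ 0.42393024 -0.51339989  0.17163389] [np.float64(0.8531026761682362), np.float64(0.853102676168022)]
mid [ 0.48970084 -0.44159681  0.17141912] tilt -0.1263729384184161 47.51076306404838 0.19474598088849043
bar front centreline at support [array([25.1, -5.9, 14.1]), array([25.1,  7.9, 14.1])]
far tips [ 0.54496535 -0.38049487  0.138     ] [81.8  0.9 47.1]
seat in tool [ 0.2  0.8 75.1]
```

View pics/w7c.png

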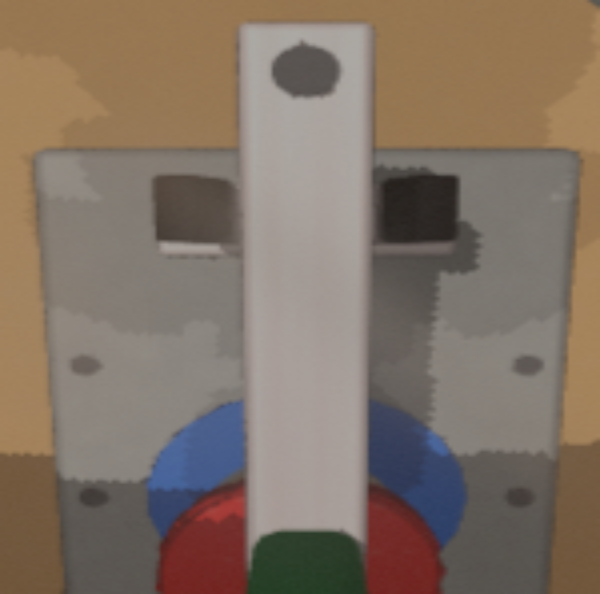

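The bar is level (tilt 0.1°) and centred between the far lead-ins. In the crop it spans x 240–373, between outer edges 153 and 459. Lowering it in stages.

```bash
python3 -m inch '{"travel":[[0,0,0.015],[0,0,0.04],[0,0,0.06],[0,0,0.075],[0,0,0.08],[0,0,0.08]],"angular":[[0,0,0],[0,0,0],[0,0,0],[0,0,0],[0,0,0],[0,0,0]]}'
python3 - <<'E'
from h import *
p=camera_params('wrist'); np.save('p8.npy',p,allow_pickle=True)
im=grab_frame('wrist'); cv2.imwrite('pics/w8.png',cv2.resize(im[40:260,250:400],None,fx=4,fy=2.7)[:,:,::-1])
im=grab_frame('scene'); cv2.imwrite('pics/c8.png',cv2.resize(im[130:270,290:430],None,fx=4,fy=4)[:,:,::-1])
E
```

```text
t: 12.42
tool_pos: [0.4901, -0.4412, 0.1527]
orientation: [0.913, 0.409, -0.0, -0.0]
ft_force: [0.5, -0.3, -1.7]
grip_width: 0.0108
```

View pics/w8.png

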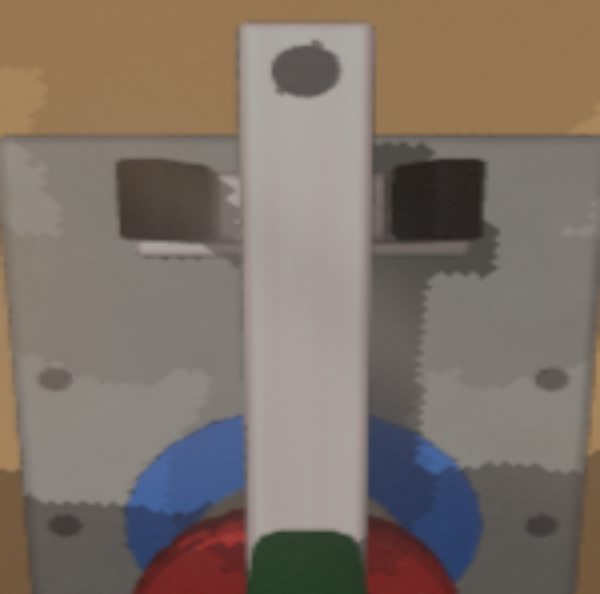

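View pics/c8.png

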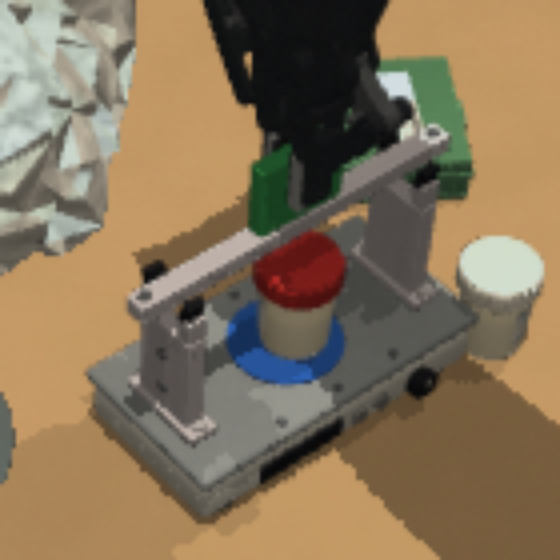

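The bar ends sit between the lead-ins at both supports. Continuing down.

```bash
python3 -m inch '{"travel":[[0,-0.001,0.006],[0,-0.001,0.015],[0,-0.001,0.024],[0,-0.001,0.032],[0,-0.001,0.036],[0,-0.001,0.036]],"angular":[[0,0,0],[0,0,0],[0,0,0],[0,0,0],[0,0,0],[0,0,0]]}'
python3 -m inch '{"travel":[[0,0,0.002],[0,0,0.004],[0,0,0.004]],"angular":[[0,0,0],[0,0,0],[0,0,0]]}'
```

```text
t: 13.28
tool_pos: [0.4898, -0.4409, 0.1381]
orientation: [0.913, 0.409, -0.0, -0.0]
ft_force: [0.6, -0.2, -2.2]
grip_width: 0.011
t: 13.65
tool_pos: [0.4898, -0.4409, 0.1367]
orientation: [0.913, 0.409, -0.0, -0.0]
ft_force: [-1.2, -0.1, -1.0]
grip_width: 0.0108
```

```bash
python3 -m inch '{"travel":[[0,0,0.002],[0,0,0.004],[0,0,0.004]],"angular":[[0,0,0],[0,0,0],[0,0,0]]}'
python3 - <<'E'
from h import *
im=grab_frame('scene'); cv2.imwrite('pics/c9.png',cv2.resize(im[130:270,290:430],None,fx=4,fy=4)[:,:,::-1])
im=grab_frame('side'); cv2.imwrite('pics/s9.png',cv2.resize(im[180:350,180:360],None,fx=3.5,fy=3.5)[:,:,::-1])
E
```

```text
t: 14.02
tool_pos: [0.4898, -0.441, 0.1355]
orientation: [0.913, 0.409, 0.0, 0.0]
ft_force: [-0.3, 0.3, 1.8]
grip_width: 0.0105
```

View pics/c9.png

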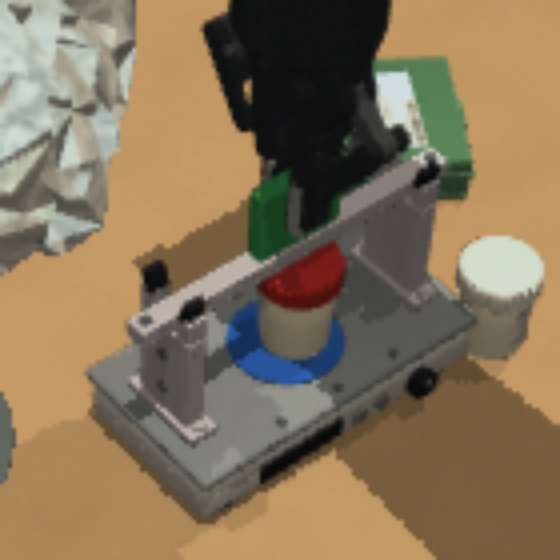

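View pics/s9.png

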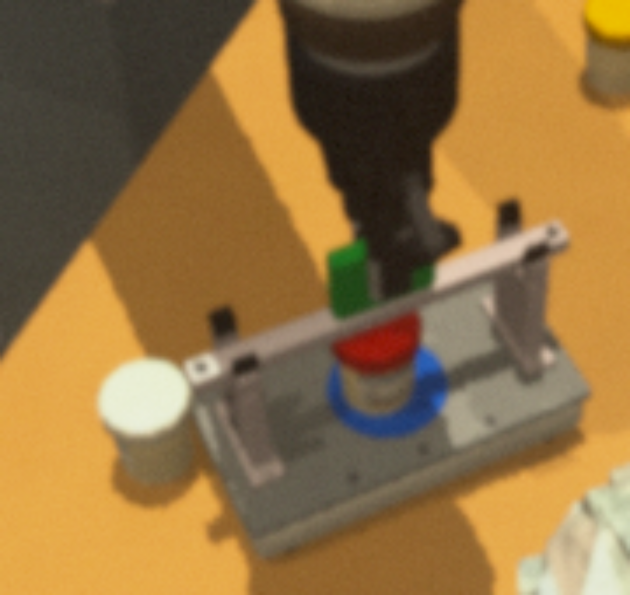

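```bash
python3 -m inch '{"travel":[[0,0,0.001],[0,0,0.0015],[0,0,0.0015]],"angular":[[0,0,0],[0,0,0],[0,0,0]]}'
```

```text
t: 14.5
tool_pos: [0.4899, -0.441, 0.1354]
orientation: [0.913, 0.409, 0.0, 0.0]
ft_force: [-1.9, 1.6, 6.2]
grip_width: 0.0105
```

Firm contact at TCP z 135.4 mm, which matches the slot floor (110 mm + 25.4 mm). Releasing and retreating.

```bash
python3 -m inch '{"travel":[[0,0,0],[0,0,0],[0,0,0],[0,0,0],[0,0,-0.01],[0,0,-0.05],[0,0,-0.12],[0,0,-0.2],[0,0,-0.28],[0,0,-0.35],[0,0,-0.35]],"angular":[[0,0,0],[0,0,0],[0,0,0],[0,0,0],[0,0,0],[0,0,0],[0,0,0],[0,0,0],[0,0,0],[0,0,0],[0,0,0]]}' -0.06 40
python3 - <<'E'
from h import *
p=camera_params('wrist'); np.save('p10.npy',p,allow_pickle=True)
im=grab_frame('wrist'); cv2.imwrite('pics/w10.png',im[:,:,::-1])
im=grab_frame('scene'); cv2.imwrite('pics/c10.png',cv2.resize(im[130:270,290:430],None,fx=4,fy=4)[:,:,::-1])
im=grab_frame('side'); cv2.imwrite('pics/s10.png',cv2.resize(im[180:350,180:360],None,fx=3.5,fy=3.5)[:,:,::-1])
E
```

```text
t: 15.88
tool_pos: [0.4903, -0.4414, 0.2782]
orientation: [0.913, 0.409, 0.001, 0.002]
ft_force: [-0.3, -0.5, -1.0]
grip_width: 0.04
```

View pics/w10.png

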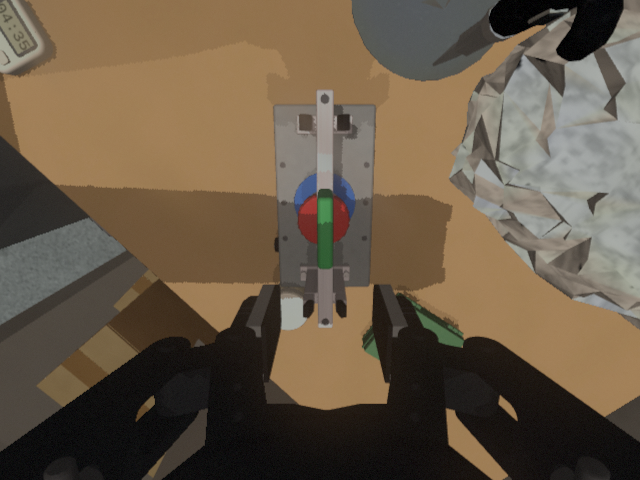

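View pics/c10.png

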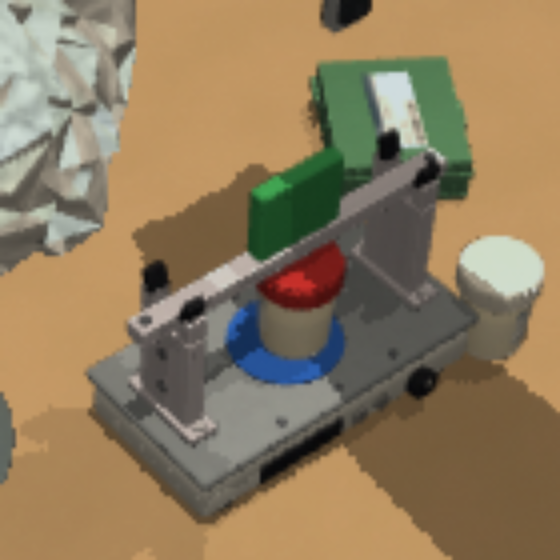

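View pics/s10.png

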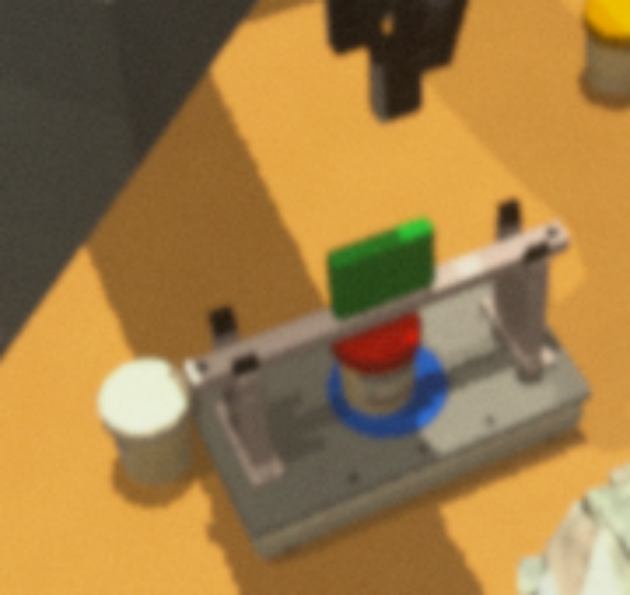

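The bar lies in both slots with an end beyond each support (wrist holes at (324.5,99) and (325,322)). The cup is upright under it and the arm is clear. Final numeric check, with time for the arm to settle:

```bash
python3 -m inch '{"travel":[[0,0,0],[0,0,0],[0,0,0],[0,0,0]],"angular":[[0,0,0],[0,0,0],[0,0,0],[0,0,0]]}'
python3 - <<'E'
from h import *
p=np.load('p10.npy',allow_pickle=True).item();S=camera_params('scene');I=camera_params('side')
A,e=tri([ray(S,(327,210.5)),ray(I,(338,246.6)),ray(p,(324.5,99))]);B,e2=tri([ray(S,(398.2,168.7)),ray(I,(236.5,285)),ray(p,(325,322))])
d=A-B;print(A,np.round(e,1),B,np.round(e2,1),'mid',(A+B)/2,'tilt',np.degrees(np.arcsin(d[2]/np.linalg.norm(d))))
print('red lid',onz(p,(324,220),.104),'white',onz(p,(291,311),.06))
E
```

```text
t: 16.52
tool_pos: [0.4898, -0.4409, 0.2744]
orientation: [0.913, 0.409, -0.0, -0.0]
ft_force: [0.3, -0.1, 0.2]
grip_width: 0.0405
[ 0.55479141 -0.36869591  0.12201143] [2.  1.2 0.8] [ 0.42397156 -0.51551455  0.12363328] [1.6 0.1 1.7] mid [ 0.48938148 -0.44210523  0.12282235] tilt -0.4725398313214792
red lid [ 0.48718022 -0.44438409  0.104     ] white [ 0.38221906 -0.50582624  0.06      ]
```

```bash
python3 -c "
from station import *
print(close_job())"
```

```text
the job is handed in; nothing more can be done
None
```

I placed the red-lidded cup upright on the blue mat and released it. I then lowered the retaining bar into both slots until it touched the bottom, released it and backed the arm off. I handed the job in at about 16.5 s of the 58 s allowed.

- **Bar:** The bar's top measured 122.0 mm at one end and 123.6 mm at the other, against 122 mm expected. That is a tilt of about 0.5°, within the measurement error. Its middle is within about 1.5 mm of the measured seat, and both ends show beyond the supports.
- **Red cup:** It stands upright with a rim of blue mat visible around it. Its centre is within about 5 mm of the mat's centre, and it has about 12 mm to spare.
- **Forces:** The highest wrist force I read was about 7 N, and the gripper was about 80 mm clear of the bar's grip at the end.
- **Bystander cups:** They look undisturbed in the pictures. The last reading of the white cup differed from the first by about 4 mm. The support partly hid its lid in that view, the arm never touched it, and I put the difference down to measurement error.
- **Disagreement:** Checking the slot-floor height from two wrist views gave 95 mm instead of 110 mm, because the two views were too close together. I relied on contact instead, which came at 110 mm.

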